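# Lid the pot and set the desk warmer to low

### The job

Take the wooden lid out of its stand and lay it flat, knob up, on the round cork mat and let go of it. Then pick it up again and set it on the white pot so that it sits fully seated and level, not letting it drop onto the pot; once the lid is on and released, turn the warmer's selector clockwise one click, to the single tick mark (low). Leave the pot in its place on the warmer and the mug, vase and book where they are.

Things in the scene. Friction and masses are not known exactly. Their poses are not given: they have to be found in the camera images.
- lid: Wooden lid, 180 g. Flange 136 mm in diameter, 10 mm thick; below it a solid plug 101 mm in diameter, 8 mm deep, bevelled to 94 mm; above it a round knob 28 mm in diameter, 31 mm tall. Origin: centre of the flange's underside; +z to the knob (plug -8 to 0, flange 0 to 10, knob 10 to 41 mm). Starts on edge in the stand, leaning back 0.15 rad. Laid flat it rests on its plug.
- lid_knob (a point): Point on the lid's axis 26 mm above the flange's underside (in the lid's z): mid-height of the graspable part of the knob, 15 mm below the knob's top.
- stand: Fixed dark metal stand: base 110 x 140 x 12 mm (x, y, z), front ledge to 26 mm height on its +x side, 100 mm wide back rest to 85 mm height on its -x side. Origin: centre of underside, z up. The lid's edge sits on the base between them, knob to the stand's +x (away from the robot), its top 50 mm free to pinch; it comes out upward in its own plane. Stand and mat swap places between starts.
- mat: Fixed round cork mat, 170 mm in diameter, 6 mm thick. Origin: centre of its underside on the table; top at z = 6 mm.
- pot: White ceramic open pot, loose, standing on the warmer's round plate: 120 mm outside and 110 mm inside diameter at the mouth, 70 mm high, 0.8 kg nominal. Origin: centre of its underside; z up.
- pot_rim (a point): Centre of the pot's mouth, at rim height (70 mm above the pot's underside, 105 mm above the table). With the lid seated, the lid's origin lies here, the plug inside the mouth with about 4 mm of play all round and the flange overhanging the rim by 8 mm.
- warmer: Fixed charcoal keep-warm base, 150 x 290 mm (x, y), 35 mm high. Origin: centre of its underside; z up. The pot's plate is at its +y end, the selector at its -y end, 157 mm between their axes. The angle of its yaw varies.
- plate_centre (a point): Centre of the round dark plate, 138 mm in diameter, on the warmer's top face, where the pot stands.
- selector (a joint): Angle of the selector dial in rad; grows clockwise seen from above. Three sprung detents: 0 (off, single dot; where it starts), 0.8 (low, single tick mark, the middle one), 1.6 (high, two ticks; end stop). It snaps to the nearest detent when let go; turning takes under 0.2 N m.
- selector_grip (a point): On the selector's upright axis, 72 mm above the table, where to grip. Black bar grip 57 x 14 mm, from 49 to 79 mm above the table, on a 60 mm disc; a white line on its pointer end. Site x axis lies along the bar, away from the pointer end, and turns with the dial; at 0.8 the pointer points along the warmer's -x, to the tick mark.
- tick_mark (a point): Middle of the single white tick mark (low) on the warmer's top face, 55 mm from the selector's axis in the warmer's -x direction.
- mug: White mug, 82 mm in diameter, 95 mm high; a bystander. Origin: centre of its underside.
- vase: Terracotta vase, 100 mm in diameter, 118 mm high; a bystander. Origin: centre of its underside.
- book: Red book lying flat, 100 x 150 x 26 mm; a bystander. Origin: centre of its underside.
Not all that is in view belongs to the job. There is more than one size of the mat; the job needs the larger.

How it is judged:
On the way, in this order (a step that is already met when the one before it is completed fails the run):
1. The lid lies flat, knob up, on the cork mat, released (horizontal distance between lid and mat below 0.075 m and angle between lid's own z axis and vertical below 0.05 rad and z of lid in the frame of mat between 0.01 and 0.018 m and contact force between the fingers and lid below 0.05 N and linear speed of lid below 0.02 m/s), for 0.2 s.
2. The lid sits seated and level on the pot, released, with the pot on its plate (horizontal distance between lid and pot_rim below 0.007 m and z of lid in the frame of pot_rim between -0.003 and 0.003 m and angle between each of lid, pot's own z axis and vertical below 0.035 rad and angle between the z axis of lid and the z axis of pot, either way round below 0.035 rad and horizontal distance between pot and plate_centre below 0.025 m and z of pot in the frame of plate_centre below 0.004 m and contact force between the fingers and lid below 0.05 N and linear speed of lid below 0.02 m/s), for 0.2 s.
3. The selector is at the single tick mark (low) (value of joint selector between 0.65 and 0.95 rad), for 0.2 s.
At the end, for the whole second after the job is handed in: The lid rests on the pot, its origin within 7 mm of the mouth's centre (sideways) and 3 mm of rim height, level within 2 degrees; the pot stands upright on the warmer within 25 mm of the plate's centre; the selector rests within 0.15 rad of the single tick mark (0.8 rad); nothing moves (all of step 3 and horizontal distance between lid and pot_rim below 0.007 m and z of lid in the frame of pot_rim between -0.003 and 0.003 m and angle between each of lid, pot's own z axis and vertical below 0.035 rad and angle between the z axis of lid and the z axis of pot, either way round below 0.035 rad and horizontal distance between pot and plate_centre below 0.025 m and z of pot in the frame of plate_centre below 0.004 m and linear speed of lid below 0.02 m/s and velocity of joint selector between -0.1 and 0.1 rad/s); the robot touches nothing.
It fails at once if The mug is knocked or moved more than 30 mm (distance of mug from where it was at the start of the episode above 0.03 m or angle between mug's own z axis and vertical above 0.35 rad).
It fails at once if The vase is knocked or moved more than 30 mm (distance of vase from where it was at the start of the episode above 0.03 m or angle between vase's own z axis and vertical above 0.35 rad).
It fails at once if The book is knocked or moved more than 30 mm (distance of book from where it was at the start of the episode above 0.03 m or angle between book's own z axis and vertical above 0.35 rad).
It fails at once if The lid is let go more than 25 mm above the pot's rim and dropped onto it (horizontal distance between lid and pot_rim below 0.05 m and z of lid in the frame of pot_rim above 0.025 m and contact force between anything else and lid below 0.001 N).
It also fails if it takes over 72 s, if anything falls off the work surface, if the arm or the gripper's body presses on something with over 40 N, if the wrist force passes 120 N, or if a joint passes its speed limit or range.

### The arm

A 6-joint arm with a two-finger parallel gripper is mounted at the origin on the work surface. World frame = base frame: x ahead of the robot, y to its left, z up, the work surface at z = 0. Lengths are in m, angles in rad, forces in N, time in s.
With the tool pointing down it reaches from about 0.275 to 1 m from the base axis. Payload 8.4 kg.
Tool frame: the origin (TCP) lies at the very end of the fingers, on their centre line; the grasp point (between the pads) lies 19 mm behind it; z points along the fingers, y is the line along which they close (so a half turn about z gives the same grasp; the last joint's range is limited). The gripper opens to 85 mm and grips with 20 to 120 N. Pads are 22 mm wide; open, the fingers measure 114 mm over their backs; the gripper's body (76 mm by 85 mm) begins 54 mm behind the grasp point. The pads swing forward as they close: fully open they stand 13 mm farther back than shut.
Start: joints at [-1.281, 0.353, 1.633, -0, 1.155, -0.002], TCP at [0.18, -0.599, 0.231] pointing down, gripper open.
Joint ranges: [-2.63, 2.63], [-0.92, 2.1], [0.06, 2.66], [-1.3, 4.44], [0, 2.69], [-3.02, 3.02]. Speed limits (rad/s): [2.22, 2.22, 2.79, 3.14, 3.14, 3.14].

### API

Orientations are given as a unit quaternion [w, x, y, z].
In Python, from station import goto, move_straight, move_j, open_jaws, grab, dwell, solve_ik, read_state, read_camera, calibration, IKError, close_job gives the robot as it stands. The module is installed in compiled form; this text tells all that it offers. Calls block until the motion is done:
- goto(position, orientation): joint-space move of the TCP to a pose.
- move_straight(position, frame=None, v=0.15): straight line of the TCP; frame=None keeps the orientation; v is the mean speed in m/s.
- move_j(angles): joint-space move.
- open_jaws() and grab(): open the fingers fully, or close them until they stop; the grip force is fixed at half the most.
- dwell(seconds).
- solve_ik(position, orientation): joint angles nearest the present ones, or None.
- read_state(): the state.
- read_camera(name): name is "scene" or "side" or "wrist"; returns the picture (480x640x3 uint8, red, green, blue); there is no depth.
- calibration(name): a dict with "intrinsics" (3x3 intrinsics, pixels), "world_from_camera" (4x4, takes a point from camera to world coordinates). Camera axes: x right, y up, looking along -z (the intrinsics and any distortion apply to the point x, -y, -z); pixel columns grow to the right and rows downward; lengths in m; the calibration is good to about 2 mm. A picture is of the moment at which its call begins: read the wrist's pose just before it. calibration takes no time and is no camera call; for the wrist camera it gives the pose at the moment of the call.
A pose or a line that the arm cannot do raises IKError and nothing moves.
- close_job(): hands the job in; it is judged then, once.
The state is a dict: "time": time; "joints": joint angles; "qvel": joint speeds; "effort": joint torques, N m; "eef_pos": TCP position; "ee_rot": TCP orientation; "contact_force": force on the tool from outside, world axes, zero at the start; "ft_torque": the same for the moment, N m; "gripper_width": finger opening in m; "finger_force": force on a finger pad.
Only numpy, scipy, OpenCV 4.12 (cv2) and the standard library are available. Lean on these libraries where they do the work, as an engineer would, in place of code of your own. Each camera call takes 0.05 s, during which the arm holds its last target. There are 200 camera calls.

## Working session

There is one attempt and no reset: what is moved stays moved. The work goes in short steps, each a Python script; the robot and the scene stay as the last script left them, time stands still between calls to the robot, and variables do not carry over. Pictures are saved under pics/ and viewed, at most 10 in all, crops included, and the job is handed in when it is done.

```bash
mkdir -p pics
python3 - <<'E'
from station import *
import cv2,numpy as np
np.set_printoptions(precision=4,suppress=True)
for n in ("scene","side"):
    cv2.imwrite(f"pics/{n}0.png",read_camera(n)[:,:,::-1])
for n in ("scene","side","wrist"):
    c=calibration(n); print(n,c)
s=read_state(); print(s)
E
```

```text
scene {'intrinsics': array([[462.1756,   0.    , 315.2479],
       [  0.    , 462.1756, 238.4024],
       [  0.    ,   0.    ,   1.    ]]), 'world_from_camera': array([[-0.8705, -0.426 ,  0.2463,  0.7663],
       [ 0.4919, -0.738 ,  0.462 ,  0.3758],
       [-0.015 ,  0.5234,  0.852 ,  0.8369],
       [ 0.    ,  0.    ,  0.    ,  1.    ]])}
side {'intrinsics': array([[595.7283,   0.    , 316.8518],
       [  0.    , 595.7283, 249.4197],
       [  0.    ,   0.    ,   1.    ]]), 'world_from_camera': array([[ 0.9996, -0.0115, -0.0253,  0.5276],
       [-0.0161,  0.502 , -0.8647, -0.9961],
       [ 0.0227,  0.8648,  0.5016,  0.6695],
       [ 0.    ,  0.    ,  0.    ,  1.    ]])}
wrist {'intrinsics': array([[361.5609,   0.    , 320.7423],
       [  0.    , 361.5609, 245.1818],
       [  0.    ,   0.    ,   1.    ]]), 'world_from_camera': array([[ 0.2877,  0.911 ,  0.2954,  0.2566],
       [-0.9577,  0.2739,  0.0879, -0.5761],
       [-0.0009, -0.3082,  0.9513,  0.3729],
       [ 0.    ,  0.    ,  0.    ,  1.    ]])}
{'time': 0.1, 'joints': array([-1.2814,  0.3536,  1.634 , -0.    ,  1.1552, -0.0024]), 'qvel': array([ 0.0003, -0.0011, -0.0036, -0.0003,  0.0032,  0.0008]), 'effort': array([ -0.    , -60.6358, -34.282 ,   0.0001,   0.004 ,   0.    ]), 'eef_pos': array([ 0.1797, -0.5982,  0.2306]), 'ee_rot': array([-0.0006,  0.9894,  0.1454, -0.0001]), 'contact_force': array([-0.3513,  0.4372, -0.1338]), 'ft_torque': array([-0.0197,  0.0158,  0.0342]), 'finger_force': 0.0, 'gripper_width': 0.08529909082052}
```

View pics/scene0.png

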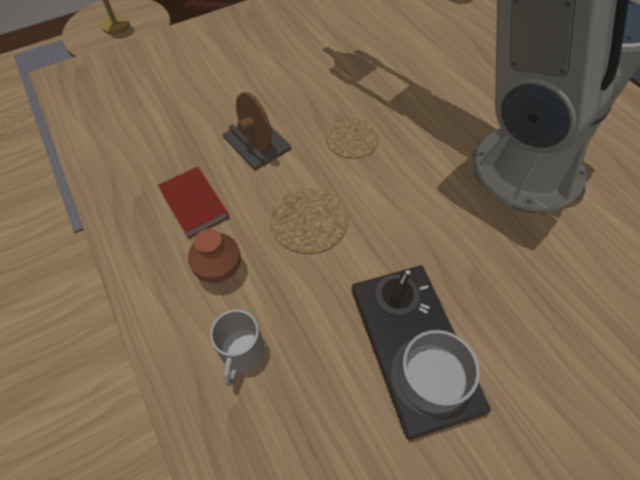

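View pics/side0.png

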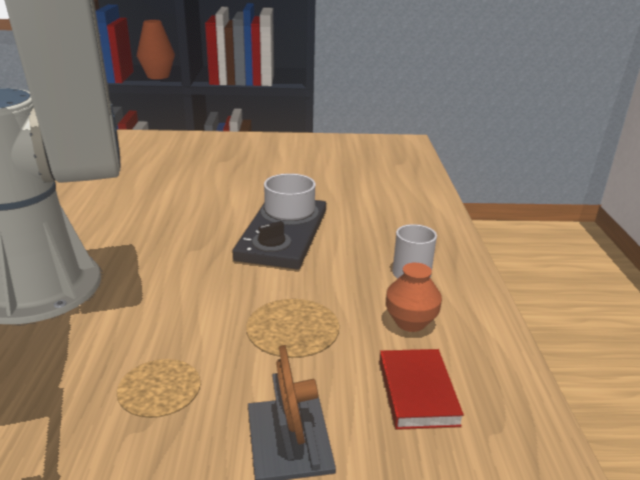

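Scene view: the stand with the lid is at about (257,130). There are two cork mats, at (310,220) and (352,138). The pot is at (437,370), the selector at (398,293), the vase at (214,255), the mug at (238,340) and the book at (193,200). 

Mat candidates: scene (310,220) / side (293,326) is visibly larger than scene (352,138) / side (159,387). I'll check the diameters numerically and then in a crop.

```bash
cat > h.py <<'E'
from station import *
import numpy as np, cv2
np.set_printoptions(precision=4,suppress=True)
def ray(c,uv):
    K=c["intrinsics"];T=c["world_from_camera"]
    d=np.array([(uv[0]-K[0,2])/K[0,0],-(uv[1]-K[1,2])/K[1,1],-1.])
    d=T[:3,:3]@d; return T[:3,3],d/np.linalg.norm(d)
def onz(c,uv,z):
    o,d=ray(c,uv); return o+d*(z-o[2])/d[2]
def tri(obs):
    A=np.zeros((3,3));b=np.zeros(3);R=[ray(*x) for x in obs]
    for o,d in R:
        P=np.eye(3)-np.outer(d,d);A+=P;b+=P@o
    p=np.linalg.solve(A,b); return p,[round(float(np.linalg.norm(np.cross(p-o,d)))*1000,1) for o,d in R]
def proj(c,p):
    T=c["world_from_camera"];K=c["intrinsics"];q=T[:3,:3].T@(np.asarray(p)-T[:3,3])
    return np.array([K[0,0]*q[0]/-q[2]+K[0,2],K[1,1]*-q[1]/-q[2]+K[1,2]])
E
python3 - <<'E'
from h import *
S=calibration("scene");D=calibration("side")
P=dict(mat=((310,220),(293,326)),small=((352,138),(159,387)),potrimc=((439,367),(290,189)),mugtop=((236,331),(416,236)),vasetop=((208,240),(417,271)),lidknob=((246,124),(306,389)),sel=((398,288),(270,234)),lidtop=((250,97),(284,348)))
for k,(a,b) in P.items(): print(k,*tri([(S,a),(D,b)]))
for n,e in dict(mat=((271,220),(348,220)),small=((327,138),(379,138))).items(): print(n,"dia",np.linalg.norm(onz(S,e[0],.006)-onz(S,e[1],.006)))
for n,e in dict(bk=(198,169),bk2=(159,183),bk3=(227,215),bk4=(188,234)).items(): print(n,onz(S,e,.026))
for n,e in dict(w=(425,267),w2=(353,288),w3=(487,408),w4=(410,433)).items(): print(n,onz(S,e,.035))
for n,e in dict(s=(224,139),s2=(290,148),s3=(258,165)).items(): print(n,onz(S,e,.012))
E
```

```text
mat [ 0.5124 -0.1239  0.0014] [0.9, 0.9]
small [ 0.304  -0.284   0.0004] [0.5, 0.5]
potrimc [0.4979 0.2827 0.0907] [0.5, 0.5]
mugtop [0.7584 0.0633 0.0893] [1.4, 1.4]
vasetop [ 0.7303 -0.1114  0.1148] [0.5, 0.5]
lidknob [ 0.5353 -0.3751  0.0842] [0.4, 0.4]
sel [0.4601 0.1233 0.0566] [0.8, 0.8]
lidtop [ 0.5101 -0.374   0.1544] [4.8, 4.8]
mat dia 0.16666630661792886
small dia 0.12623954191120765
bk [ 0.672  -0.3593  0.026 ]
bk2 [ 0.7631 -0.3654  0.026 ]
bk3 [ 0.666  -0.2091  0.026 ]
bk4 [ 0.756  -0.2058  0.026 ]
w [0.3809 0.1053 0.035 ]
w2 [0.5266 0.0737 0.035 ]
w3 [0.4503 0.3694 0.035 ]
w4 [0.5833 0.3382 0.035 ]
s [ 0.5802 -0.4283  0.012 ]
s2 [ 0.4555 -0.3218  0.012 ]
s3 [ 0.5445 -0.3127  0.012 ]
```

Positions agree with the given sizes and heights: large mat diameter about 0.167 at (0.512,-0.124), small about 0.126, pot rim z about 0.09-0.1. Next I'll take wrist views over each group.

Run:
```python
from h import *
import pickle
q=[0,1,0,0]; C={}
for n,p in dict(A=(.42,-.37,.32),B=(.52,-.25,.32),P=(.36,.20,.32),Q=(.46,.26,.32)).items():
    goto(p,q); dwell(.3)
    C[n]=calibration("wrist"); im=read_camera("wrist"); cv2.imwrite(f"pics/w{n}.png",im[:,:,::-1])
    print(n,C[n]["world_from_camera"][:3,3])
pickle.dump(C,open("C.pkl","wb"))
K=dict(knob=(.535,-.375,.084),mat=(.512,-.124,.006),pot=(.498,.283,.105),sel=(.46,.123,.072))
for n in C: print(n,{k:proj(C[n],v).round() for k,v in K.items()})
print(read_state()["time"],read_state()["joints"])
I=[cv2.imread(f"pics/w{n}.png") for n in "ABPQ"]
```

```text
A [ 0.4999 -0.3711  0.462 ]
B [ 0.5997 -0.2515  0.4623]
P [0.4405 0.1992 0.4622]
Q [0.5397 0.2591 0.4628]
A {'knob': array([325.,  90.]), 'mat': array([113., 117.]), 'pot': array([-375.,  131.]), 'sel': array([-145.,  168.])}
B {'knob': array([438., 193.]), 'mat': array([221., 201.]), 'pot': array([-200.,  233.]), 'sel': array([ -6., 257.])}
P {'knob': array([948.,  19.]), 'mat': array([604.,  62.]), 'pot': array([226.,  60.]), 'sel': array([396., 108.])}
Q {'knob': array([954., 133.]), 'mat': array([633., 152.]), 'pot': array([296., 173.]), 'sel': array([445., 205.])}
5.7417 [ 0.5116  0.1228  1.732  -0.      1.286   2.0824]
```

View pics/wA.png

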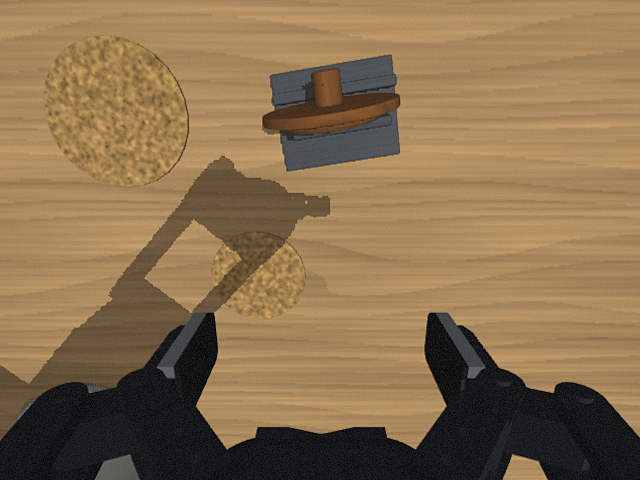

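View pics/wP.png

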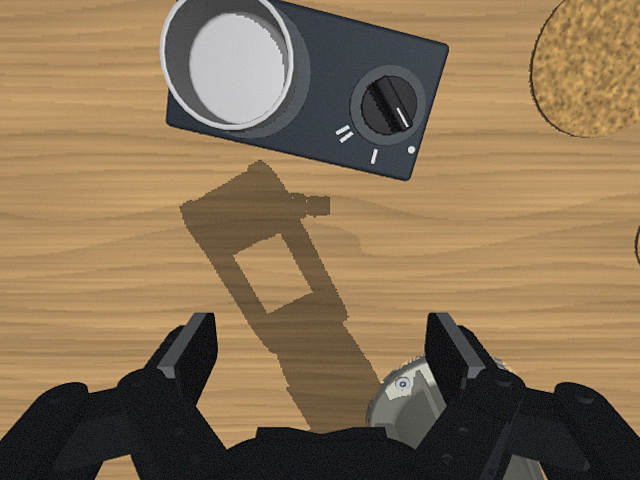

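View A: the large mat is at (116,111) and the small one at (258,275). The lid's knob tip is at (326,73), and the stand's base corners are (271,75), (391,55), (399,153) and (288,170). View P: the rim is centred at about (228,62), the selector at (389,105) with its pointer at (408,127), the low tick at (374,156), the off dot at (411,150) and the double tick at (343,133).

View pics/wB.png

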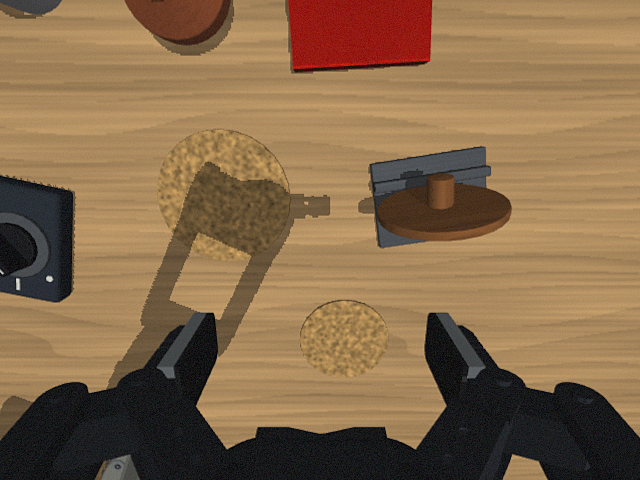

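View pics/wQ.png

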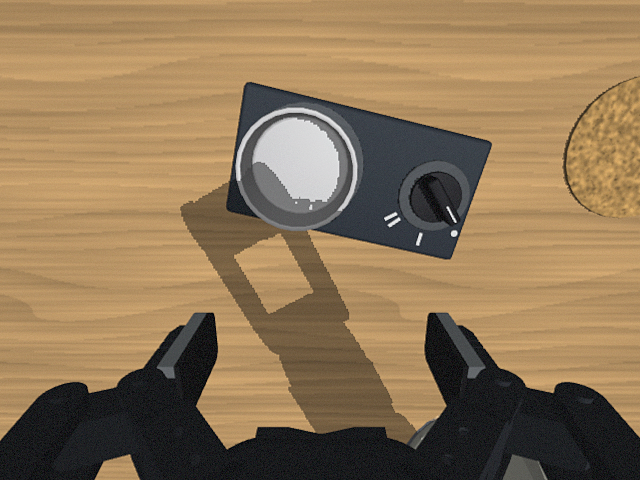

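```bash
cat > m.py <<'E'
from h import *
import pickle
from scipy.optimize import minimize,least_squares
C=pickle.load(open("C.pkl","rb")); 
I={n:cv2.imread(f"pics/w{n}.png") for n in "ABPQ"}
O=lambda n,uv:(C[n],uv)
print("knobtip",*tri([O("A",(326,72)),O("B",(440,178))]))
m1=cv2.fitEllipse
print("mat",*tri([O("A",(116,111)),O("B",(224,194))]))
# stand base corners z=.012
for n,cs in dict(A=[(271,75),(391,55),(399,153),(288,170)],B=[(370,163),(486,147)]).items(): print("stand",n,[onz(C[n],c,.012)[:2] for c in cs])
for n,cs in dict(Q=[(247,83),(491,144),(450,259),(228,210)],P=[(448,45),(409,180),(167,124)]).items(): print("warm",n,[onz(C[n],c,.035)[:2] for c in cs])
for k,a,b,z in (("tick",(374,156),(419,239),.035),("dot",(411,150),(454,233),.035),("ptr",(403,117),(450,214),.079),("selectorc",(387,106),(434,199),.06)):
    print(k,*tri([O("P",a),O("Q",b)]),onz(C["Q"],b,z))
# lid silhouette fit
def lidpts(p):
    x,y,z,yaw,t=p; c,s=np.cos(yaw),np.sin(yaw)
    n=np.array([c*np.cos(t),s*np.cos(t),np.sin(t)]);w=np.array([-s,c,0]);u=np.cross(n,w)
    a=np.linspace(0,2*np.pi,60)[:,None]
    cyl=lambda r,z0,z1,r0=None:np.vstack([np.array([x,y,z])+(r0 or r)*(np.cos(a)*w+np.sin(a)*u)+z0*n,np.array([x,y,z])+r*(np.cos(a)*w+np.sin(a)*u)+z1*n])
    return [cyl(.0505,-.008,0,.047),cyl(.068,0,.01),cyl(.014,.01,.041)]
mk={}
for n in "AB":
    hsv=cv2.cvtColor(I[n],cv2.COLOR_BGR2HSV); k=cv2.inRange(hsv,(3,110,40),(14,255,170))
    k[:50]=0;k[:,:255]=0;k[250:]=0
    if n=="B": k[:130]=0;k[:,:350]=0
    k=cv2.morphologyEx(k,cv2.MORPH_OPEN,np.ones((3,3)))
    l,L,st,_=cv2.connectedComponentsWithStats(k); j=1+np.argmax(st[1:,4]); mk[n]=(L==j); print(n,st[j])
def render(n,p):
    im=np.zeros((960*2,1280*2),np.uint8)
    for q in lidpts(p):
        h=cv2.convexHull(np.array([proj(C[n],v) for v in q],np.float32)); cv2.fillConvexPoly(im,np.round((h+.5)*4-.5).astype(int),255)
    return cv2.resize(im,(640,480),interpolation=cv2.INTER_AREA)/255.
def cost(p): return sum(np.abs(render(n,p)-mk[n]).sum() for n in "AB")
p0=np.array([.505,-.38,.08,.13,.15]); best=None
sim=np.vstack([p0]+[p0+d for d in np.diag([.012,.012,.012,.1,.08])])
r=minimize(cost,p0,method="Nelder-Mead",options=dict(initial_simplex=sim,maxiter=400,xatol=1e-4,fatol=.5))
print("lid",r.x,r.fun,cost(p0)); lid=r.x
# pot rim
for n in "QP":
    hsv=cv2.cvtColor(I[n],cv2.COLOR_BGR2HSV); v=hsv[...,2]
g=cv2.inRange(cv2.cvtColor(I["Q"],cv2.COLOR_BGR2HSV),(0,0,175),(179,40,255)); g[:,370:]=0; g[:90]=0; g[240:]=0
gp=cv2.inRange(cv2.cvtColor(I["P"],cv2.COLOR_BGR2HSV),(0,0,175),(179,40,255)); gp[:,310:]=0; gp[145:]=0
H={k:cv2.convexHull(np.argwhere(m)[:,::-1].astype(np.float32).copy())[:,0] for k,m in (("Q",g),("P",gp))}
H["P"]=H["P"][H["P"][:,1]>3]
def rf(p): return np.concatenate([[np.linalg.norm(onz(C[k],u,p[2])[:2]-p[:2])-.06 for u in H[k]] for k in H])
r=least_squares(rf,[.498,.283,.1],loss="soft_l1",f_scale=.001); print("rim",r.x,len(r.fun),np.abs(r.fun).mean(),np.abs(r.fun).max())
out=np.vstack([I["A"][30:200,220:420],I["B"][120:290,350:550]]);
for i,n in enumerate("AB"):
    e=(render(n,lid)>.5).astype(np.uint8); cs,_=cv2.findContours(e,0,1); cv2.drawContours(I[n],cs,-1,(0,255,0),1)
for k in H:
    for a in np.linspace(0,6.28,150):
        for rr in(.06,):
            u=proj(C[k],r.x+[rr*np.cos(a),rr*np.sin(a),0]).round().astype(int); cv2.circle(I[k],tuple(map(int,u)),0,(0,0,255),-1)
big=lambda c:cv2.resize(c,(400,300),interpolation=cv2.INTER_NEAREST)
out=np.vstack([np.hstack([big(I["A"][30:180,230:430]),big(I["B"][120:270,350:550])]),np.hstack([big(I["Q"][95:245,210:410]),big(I["P"][0:150,130:330])])])
cv2.imwrite("pics/fit.png",out)
E
python3 m.py
```

```text
knobtip [ 0.5504 -0.376   0.0828] [0.4, 0.4]
mat [ 0.5196 -0.128   0.0035] [0.4, 0.4]
stand A [array([ 0.5571, -0.3148]), array([ 0.5774, -0.4498]), array([ 0.471 , -0.4658]), array([ 0.4509, -0.331 ])]
stand B [array([ 0.5591, -0.3118]), array([ 0.5778, -0.4506])]
warm Q [array([0.5865, 0.3391]), array([0.5226, 0.0649]), array([0.3831, 0.0963]), array([0.446 , 0.3709])]
warm P [array([0.5236, 0.0648]), array([0.3824, 0.0954]), array([0.445 , 0.3711])]
tick [0.41   0.138  0.0367] [0.1, 0.1] [0.4094 0.1376 0.035 ]
dot [0.4167 0.0951 0.0339] [0.4, 0.4] [0.4171 0.0952 0.035 ]
ptr [0.4507 0.1166 0.0751] [0.8, 0.8] [0.4512 0.1188 0.079 ]
selectorc [0.4626 0.1288 0.0516] [0.3, 0.3] [0.464  0.1317 0.06  ]
A [ 290   69  110   65 2409]
B [418 211  93  30 927]
lid [ 0.5043 -0.3825  0.0775  0.1359 -0.0146] 6170.231372549019 8854.282352941176
rim [0.4994 0.2839 0.0998] 80 0.0007626247309354782 0.019701185408520457
```

View pics/fit.png

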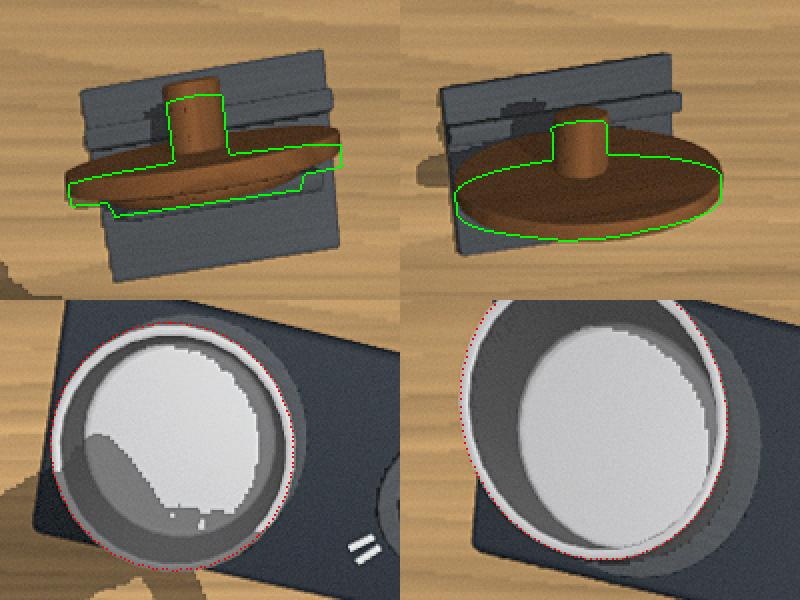

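The rim fit lies on the rim in both views. The lid's colour mask was too narrow, so I'll widen it, and the rim is refitted at z=0.105 as a check.

```bash
sed -i 's/(3,110,40),(14,255,170)/(0,100,15),(14,255,200)/; s/cv2.MORPH_OPEN,np.ones((3,3))/cv2.MORPH_CLOSE,np.ones((5,5))/' m.py
python3 - <<'E'
import cv2
for n,pts in dict(A=[(330,85),(300,108),(330,116),(325,130),(330,30),(240,120)],B=[(440,190),(400,205),(470,195),(450,235),(540,200),(460,165)]).items():
    h=cv2.cvtColor(cv2.imread(f"pics/w{n}.png"),cv2.COLOR_BGR2HSV); print(n,[h[y,x].tolist() for x,y in pts])
E
cat >> m.py <<'E'
r2=least_squares(lambda q:rf([*q,.105]),r.x[:2],loss="soft_l1",f_scale=.001); print("rim@.105",r2.x,np.abs(r2.fun).mean())
print("lid centre->knob pt",lid[:3]+.026*np.array([np.cos(lid[3])*np.cos(lid[4]),np.sin(lid[3])*np.cos(lid[4]),np.sin(lid[4])]))
E
python3 m.py | grep -E "^(A|B|lid|rim)"
```

```text
A [[13, 155, 123], [15, 165, 71], [13, 169, 134], [12, 150, 100], [17, 113, 170], [17, 114, 184]]
B [[12, 147, 132], [15, 189, 66], [13, 150, 73], [13, 153, 128], [17, 112, 157], [113, 13, 78]]
A [ 263   68  137   67 4489]
B [ 377  173  135   68 6398]
lid [ 0.5122 -0.3808  0.0773  0.1495  0.1391] 383.09803921568624 4120.2235294117645
rim [0.4994 0.2839 0.0998] 80 0.0007626247309354782 0.019701185408520457
rim@.105 [0.4991 0.2831] 0.0012233646050993064
lid centre->knob pt [ 0.5377 -0.3769  0.0809]
```

The lid fit is good: origin (0.512,-0.381,0.077), yaw 0.15, lean 0.14. The stand corners give the same yaw. 

Plan: grip the knob sideways with the tool 30° off the lid's axis, so the lid can be set down level. I'll check reachability first.

```bash
cat >> h.py <<'E'
from scipy.spatial.transform import Rotation as Rn
LID=np.array([.5122,-.3808,.0773]);YAW=.1495;T=.142;MAT=np.array([.518,-.126,.006]);NG=.033
def axes(yaw,t):
    c,s=np.cos(yaw),np.sin(yaw);n=np.array([c*np.cos(t),s*np.cos(t),np.sin(t)]);w=np.array([-s,c,0]);return n,w,np.cross(n,w)
def toolpose(org,yaw,t,d,sg=1):
    "TCP pose gripping the knob of a lid at org; d: tool angle off the lid axis"
    n,w,u=axes(yaw,t);z=-(np.cos(d)*n+np.sin(d)*u);y=sg*w
    q=Rn.from_matrix(np.c_[np.cross(y,z),y,z]).as_quat()
    return org+NG*n+.019*z,[q[3],*q[:3]],z
E
python3 - <<'E'
from h import *
for sg in (1,-1):
  for deg in (25,30,36,42):
    d=np.radians(deg);p,q,z=toolpose(LID,YAW,T,d,sg);u=axes(YAW,T)[2]
    L=[p+[.05,0,.3],p-.12*z,p,p+.12*u]
    for my in (-.4,0,.4,.8): 
        L+= [toolpose(MAT+[0,0,.008],my,np.pi/2,d,sg)[0]]
    J=[solve_ik(x,q) for x in L[:4]]+[solve_ik(toolpose(MAT+[0,0,.01],my,np.pi/2,d,sg)[0],toolpose(MAT,my,np.pi/2,d,sg)[1]) for my in (-.4,0,.4)]
    print(sg,deg,p,[None if j is None else np.round(j,2) for j in J])
E
```

```text
1 25 [ 0.5288 -0.3783  0.0716] [array([-0.37,  0.88,  0.77, -0.61,  2.32, -2.32]), array([-0.34,  1.14,  0.75, -0.48,  2.13, -2.13]), array([-0.39,  1.05,  1.08, -0.47,  1.89, -2.05]), array([-0.4 ,  0.9 ,  1.12, -0.5 ,  1.98, -2.11]), array([-0.19,  0.42,  2.26, -1.26,  0.09, -0.12]), None, array([-0.43,  0.45,  2.2 ,  1.05,  0.37,  2.91])]
1 30 [ 0.5297 -0.3782  0.0702] [array([-0.38,  0.84,  0.8 , -0.54,  2.26, -2.28]), array([-0.35,  1.07,  0.83, -0.44,  2.05, -2.11]), array([-0.4 ,  1.01,  1.13, -0.44,  1.8 , -2.04]), array([-0.41,  0.86,  1.16, -0.46,  1.91, -2.11]), array([-0.17,  0.44,  2.31,  3.89,  0.17,  1.03]), array([-0.34,  0.44,  2.31,  2.11,  0.2 ,  2.29]), array([-0.48,  0.47,  2.23,  1.36,  0.4 ,  2.56])]
1 36 [ 0.531  -0.378   0.0687] [array([-0.39,  0.79,  0.84, -0.47,  2.18, -2.25]), array([-0.37,  0.98,  0.92, -0.39,  1.94, -2.09]), array([-0.42,  0.95,  1.19, -0.4 ,  1.7 , -2.04]), array([-0.43,  0.8 ,  1.2 , -0.42,  1.82, -2.11]), array([-0.15,  0.47,  2.37,  3.58,  0.35,  1.36]), array([-0.37,  0.47,  2.36,  2.49,  0.36,  1.89]), array([-0.53,  0.5 ,  2.27,  
[... 1225 characters left out ...]
9]), array([-0.37,  0.98,  0.92, -0.39,  1.94,  1.05]), array([-0.42,  0.95,  1.19, -0.4 ,  1.7 ,  1.1 ]), array([-0.43,  0.8 ,  1.2 , -0.42,  1.82,  1.03]), array([-0.15,  0.47,  2.37,  3.58,  0.35, -1.78]), array([-0.37,  0.47,  2.36,  2.49,  0.36, -1.26]), array([-0.53,  0.5 ,  2.27,  1.64,  0.49, -0.91])]
-1 42 [ 0.5325 -0.3777  0.0674] [array([-0.41,  0.73,  0.89, -0.4 ,  2.1 ,  0.91]), array([-0.39,  0.9 ,  1.02, -0.34,  1.83,  1.05]), array([-0.43,  0.89,  1.25, -0.36,  1.6 ,  1.09]), array([-0.44,  0.75,  1.25, -0.37,  1.73,  1.03]), array([-0.13,  0.52,  2.43,  3.48,  0.55, -1.67]), array([-0.4 ,  0.53,  2.41,  2.62,  0.55, -1.42]), array([-0.59,  0.55,  2.3 ,  1.81,  0.61, -1.14])]
```

Run:
```python
from h import *
d=np.radians(30)
for sg in (1,-1):
  for my in np.arange(-3,3.2,.5):
    p,q,z=toolpose(MAT+[0,0,.01],my,np.pi/2,d,sg); j=solve_ik(p,q); p[2]+=.15; k=solve_ik(p,q)
    if j is not None and k is not None: print(sg,my,np.round(j,2),np.round(k,2),"z",z.round(2))
```

```text
1 -3.0 [-0.15  0.72  1.63 -0.15  1.3   1.36] [-0.15  0.54  1.57 -0.15  1.54  1.32] z [-0.49 -0.07 -0.87]
1 -2.5 [-0.05  0.68  1.72 -0.35  1.18  1.09] [-0.05  0.48  1.66 -0.33  1.42  1.  ] z [-0.4  -0.3  -0.87]
1 -2.0 [ 0.03  0.62  1.86 -0.56  0.99  0.86] [ 0.03  0.4   1.8  -0.49  1.24  0.7 ] z [-0.21 -0.45 -0.87]
1 -1.5 [ 0.07  0.55  2.04 -0.83  0.74  0.67] [ 0.07  0.29  1.97 -0.64  0.99  0.39] z [ 0.04 -0.5  -0.87]
1 -1.0 [ 0.02  0.48  2.2  -1.23  0.47  0.57] [ 0.02  0.18  2.12 -0.74  0.69 -0.01] z [ 0.27 -0.42 -0.87]
1 -0.5 [-0.13  0.44  2.3   4.22  0.21  0.82] [-0.13  0.1   2.22 -0.52  0.37 -0.76] z [ 0.44 -0.24 -0.87]
1 0.0 [-0.34  0.44  2.31  2.11  0.2   2.29] [-0.34  0.1   2.22  0.5   0.36 -2.34] z [ 0.5  -0.   -0.87]
1 1.0 [-0.55  0.54  2.04  0.84  0.74  2.47] [-0.55  0.29  1.98  0.65  0.98  2.77] z [ 0.27  0.42 -0.87]
1 1.5 [-0.52  0.62  1.87  0.57  0.98  2.29] [-0.52  0.39  1.81  0.5   1.23  2.45] z [ 0.04  0.5  -0.87]
1 2.0 [-0.44  0.68  1.73  0.36  1.17  2.06] [-0.44  0.48  1.66  0.33  1.42  2.15] z [-0.21  0.45 -0.87]
1 2.5 [-0.33  0.72  1.63  0.16  1.29  1.8 ] [-0.33  0.
[... 718 characters left out ...]
.2  -0.85] [-0.34  0.1   2.22  0.5   0.36  0.8 ] z [ 0.5  -0.   -0.87]
-1 0.5 [-0.5   0.48  2.21  1.25  0.46 -0.57] [-0.5   0.18  2.13  0.74  0.68  0.02] z [ 0.44  0.24 -0.87]
-1 1.0 [-0.55  0.54  2.04  0.84  0.74 -0.67] [-0.55  0.29  1.98  0.65  0.98 -0.38] z [ 0.27  0.42 -0.87]
-1 1.5 [-0.52  0.62  1.87  0.57  0.98 -0.85] [-0.52  0.39  1.81  0.5   1.23 -0.69] z [ 0.04  0.5  -0.87]
-1 2.0 [-0.44  0.68  1.73  0.36  1.17 -1.08] [-0.44  0.48  1.66  0.33  1.42 -0.99] z [-0.21  0.45 -0.87]
-1 2.5 [-0.33  0.72  1.63  0.16  1.29 -1.35] [-0.33  0.54  1.57  0.15  1.54 -1.31] z [-0.4   0.3  -0.87]
-1 3.0 [-0.22  0.73  1.61 -0.04  1.32 -1.63] [-0.22  0.55  1.55 -0.04  1.57 -1.64] z [-0.49  0.07 -0.87]
```

Run:
```python
from h import *
d=np.radians(30);p,q,z=toolpose(LID,YAW,T,d)
open_jaws()
goto(p+[.05,0,.3],q); goto(p-.12*z,q); move_straight(p-.06*z)
s=read_state();print(s["eef_pos"]-(p-.06*z),s["contact_force"],s["time"])
move_straight(p,v=.08)
s=read_state();print(s["contact_force"]);cv2.imwrite("pics/g0.png",read_camera("side")[:,:,::-1])
grab();s=read_state();print(s["gripper_width"],s["finger_force"],s["contact_force"],s["ft_torque"],s["time"])
im=cv2.imread("pics/g0.png");cv2.imwrite("pics/g1.png",cv2.resize(im[280:480,180:440],None,fx=3,fy=3)[:600,:780])
```

```text
[ 0.0009 -0.0005  0.0021] [-0.2926  0.3198  0.3653] 11.05
[-0.0166  0.0088 -0.0252]
0.026004665678654247 58.99940550327301 [2.1766 0.2096 0.6015] [ 0.0377 -0.4059  0.0824] 12.575
```

View pics/g1.png

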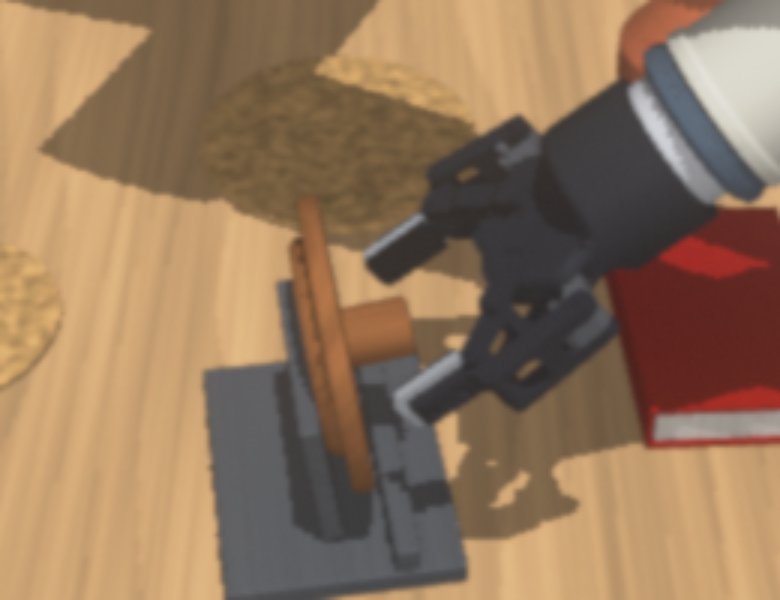

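The open fingers straddle the knob in the stand (crop (370,330)), and the grip closed at 26 mm. Now I'll lift the lid in its own plane, turn it level and bring it over the mat.

Run:
```python
from h import *
d=np.radians(30);p,q,z=toolpose(LID,YAW,T,d);u=axes(YAW,T)[2]
move_straight(p+.03*u,v=.06);s=read_state();print(s["gripper_width"],s["contact_force"],s["ft_torque"])
move_straight(p+.13*u,v=.12)
move_straight(p+.13*u+[0,0,.08]);s=read_state();print(s["gripper_width"],s["contact_force"],s["time"])
my=-1.75
p2,q2,z2=toolpose(MAT+[0,0,.22],my,np.pi/2,d)
goto(p2,q2); s=read_state();print(s["joints"],s["gripper_width"],s["contact_force"],s["time"])
p3=toolpose(MAT+[0,0,.058],my,np.pi/2,d)[0]
move_straight(p3,v=.15);dwell(.2);s=read_state();print(s["eef_pos"]-p3,s["contact_force"],s["time"])
cv2.imwrite("pics/h0.png",read_camera("side")[200:400,180:440][:,:,::-1]);
im=cv2.imread("pics/h0.png");
im2=read_camera("scene")[120:320,200:460][:,:,::-1]
cv2.imwrite("pics/h1.png",np.hstack([cv2.resize(x,(400,308)) for x in(im,im2)]))
```

```text
0.02652235397373317 [ 1.5671  0.2043 -0.6434] [ 0.0394 -0.6262  0.1162]
0.026498670310859278 [-1.1417 -0.3589 -1.9808] 14.8917
[ 0.0577  0.2717  1.8334 -0.5431  1.2243  0.4739] 0.026280602519300984 [-1.1324  0.478  -1.3037] 17.15
[0.0004 0.     0.0007] [ 0.3675 -0.2649 -0.692 ] 18.5833
```

View pics/h1.png

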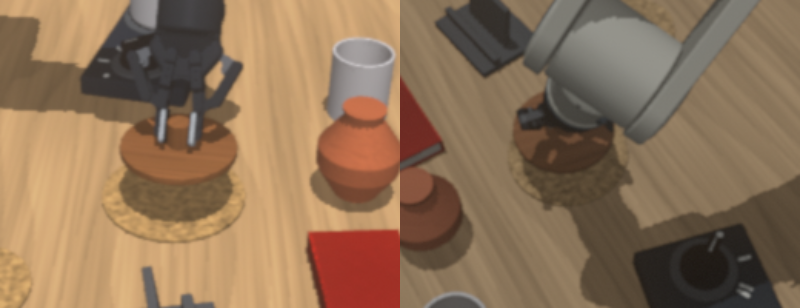

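The lid hangs level over the large mat (left crop, (178,150)). Lowering until contact, then release.

Run:
```python
from h import *
d=np.radians(30);my=-1.75
P=lambda h:toolpose(MAT+[0,0,h],my,np.pi/2,d)[0]
move_straight(P(.013),v=.08);dwell(.1);f0=read_state()["contact_force"][2]
h=.013
while h>.002:
    h-=.0015; move_straight(P(h),v=.03); s=read_state()
    if s["contact_force"][2]-f0>3: break
print("h",h,f0,s["contact_force"],s["time"])
open_jaws();dwell(.2);s=read_state();print(s["contact_force"],s["finger_force"])
z=toolpose(MAT,my,np.pi/2,d)[2]
e=s["eef_pos"]; move_straight(e-.1*z,v=.15)
import pickle;C={}
for n,p in dict(L=(.40,-.16,.27),M=(.46,-.08,.27)).items():
    goto(p,[0,1,0,0]);dwell(.25);C[n]=calibration("wrist");im=read_camera("wrist");cv2.imwrite(f"pics/w{n}.png",im[:,:,::-1])
    print(n,proj(C[n],[.518,-.126,.055]))
pickle.dump(C,open("C2.pkl","wb"));print(read_state()["time"])
im=[cv2.imread(f"pics/w{n}.png")[:300,90:490] for n in "LM"];cv2.imwrite("pics/lm.png",np.hstack(im))
```

```text
h 0.0085 -0.4852819637910346 [-1.33   -0.6683  4.8632] 20.25
[ 0.5943 -0.0085  0.7408] 0.0
L [283.7846  83.669 ]
M [367.2197 151.8915]
23.8333
```

View pics/lm.png

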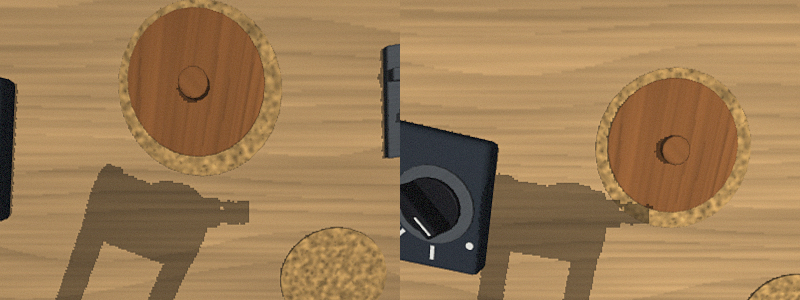

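The lid lies flat, knob up and centred on the mat: L crop (193,82), M crop (676,149). All 10 pictures are used, so from here I'll check numerically. 

Next: regrasp with the tool vertical, centring the knob with two crossed grips. After each centring I'll measure the lid with the wrist camera, to find the camera bias to apply to the rim.

```bash
cat >> h.py <<'E'
from scipy.optimize import least_squares
def fitcirc(views,r,p0,z):
    "views: (calib, mask) ; circle of radius r at height z"
    H=[]
    for c,m in views:
        h=cv2.convexHull(np.argwhere(m)[:,::-1].astype(np.float32).copy())[:,0]
        H.append((c,h[(h[:,1]>3)]))
    f=lambda p:np.concatenate([[np.linalg.norm(onz(c,u,z)[:2]-p[:2])-r for u in h] for c,h in H])
    s=least_squares(f,p0,loss="soft_l1",f_scale=.001);return s.x,np.abs(s.fun).mean()
def lidmask(c,im,ctr):
    k=cv2.inRange(cv2.cvtColor(im,cv2.COLOR_RGB2HSV),(0,100,15),(14,255,200))
    k=cv2.morphologyEx(cv2.morphologyEx(k,cv2.MORPH_CLOSE,np.ones((5,5))),cv2.MORPH_OPEN,np.ones((9,9)))
    L=cv2.connectedComponents(k)[1];u=proj(c,ctr).astype(int);return L==L[u[1],u[0]]
def down(a): return [0,np.cos(a/2),np.sin(a/2),0]   # tool x at azimuth a
E
python3 - <<'E'
from h import *
import pickle
C=pickle.load(open("C2.pkl","rb"))
V=[(C[n],lidmask(C[n],cv2.imread(f"pics/w{n}.png")[:,:,::-1].copy(),[.518,-.126,.024])) for n in "LM"]
print([int(m.sum()) for _,m in V])
for i in (0,1): print(fitcirc(V[i:i+1],.068,[.518,-.126],.024))
print(fitcirc(V,.068,[.518,-.126],.024),"knobtop",tri([(C["L"],(283,82)),(C["M"],(366,149))]))
for a in (0,-np.pi/2,np.pi/2,np.pi):
    print(a,[None if (j:=solve_ik(p,down(a))) is None else j.round(2) for p in ([.52,-.126,.04],[.5,.283,.13])])
E
```

```text
[15929, 13594]
(array([ 0.5195, -0.1249]), np.float64(0.00095954562590072))
(array([ 0.52  , -0.1243]), np.float64(0.0009239215091482756))
(array([ 0.5197, -0.1247]), np.float64(0.0009527922343902839)) knobtop (array([ 0.5202, -0.1251,  0.0504]), [0.3, 0.3])
0 [array([-0.24,  0.48,  1.96, -0.  ,  0.7 ,  1.33]), array([ 0.51,  0.39,  1.83, -0.  ,  0.92,  2.08])]
-1.5707963267948966 [array([-0.24,  0.48,  1.96, -0.  ,  0.7 ,  2.9 ]), array([ 0.51,  0.39,  1.83, -0.  ,  0.92, -2.63])]
1.5707963267948966 [array([-0.24,  0.48,  1.96, -0.  ,  0.7 , -0.24]), array([ 0.51,  0.39,  1.83, -0.  ,  0.92,  0.51])]
3.141592653589793 [array([-0.24,  0.48,  1.96, -0.  ,  0.7 , -1.81]), array([ 0.51,  0.39,  1.83, -0.  ,  0.92, -1.06])]
```

Run:
```python
from h import *
c=np.array([.5199,-.1247]);P=lambda z:[*c,z]
goto(P(.12),down(0)); move_straight(P(.028),v=.1); s=read_state(); print("down",s["eef_pos"],s["contact_force"])
grab();print(read_state()["gripper_width"]);open_jaws()
move_straight(P(.075),v=.2);goto(P(.075),down(np.pi/2));move_straight(P(.028),v=.15)
grab();s=read_state();print(s["gripper_width"],s["eef_pos"],s["contact_force"]);open_jaws()
e=s["eef_pos"];move_straight(P(.12),v=.25)
V=[]
for p in ((.40,-.16,.27),(.46,-.08,.27)):
    goto(p,down(0));dwell(.2);k=calibration("wrist");V.append((k,lidmask(k,read_camera("wrist"),[*c,.024])))
f=fitcirc(V,.068,c,.024);print("lid seen",f,[fitcirc([v],.068,c,.024)[0] for v in V],"tcp",e,"bias",f[0]-e[:2],read_state()["time"])
```

```text
down [ 0.5204 -0.1248  0.0285] [-0.1848  1.197  -0.0509]
0.025918944695854644
0.026142102306830905 [ 0.5202 -0.1248  0.0288] [-2.4467  0.8343  6.4755]
lid seen (array([ 0.5213, -0.1253]), np.float64(0.0009210532608283573)) [array([ 0.5213, -0.1254]), array([ 0.5214, -0.1252])] tcp [ 0.5202 -0.1248  0.0288] bias [ 0.0011 -0.0005] 33.0083
```

Camera bias is about 1 mm, giving a corrected rim centre of about (0.498,0.284). Now I'll pick up the lid and seat it.

Run:
```python
from h import *
c=np.array([.5202,-.1248]);q=down(np.pi/2)
goto([*c,.12],q); move_straight([*c,.028],v=.12); grab(); s=read_state(); g=s["eef_pos"][2]-.014; print("grip",s["gripper_width"],s["eef_pos"],g)
move_straight([*c,.2],v=.15); s=read_state();print(s["gripper_width"],s["contact_force"])
r=np.array([.4981,.2839]); goto([*r,.22],q); move_straight([*r,.145],v=.1); dwell(.3); f0=read_state()["contact_force"]
z=.105+g+.012; print("seat tcp z",.105+g)
while z>.105+g-.003:
    z-=.0015; move_straight([*r,z],v=.03); s=read_state(); f=s["contact_force"]-f0
    if abs(f).max()>2: print(z,s["eef_pos"],f)
    if f[2]>4: break
print("end",z-(.105+g),s["eef_pos"],f,s["time"])
```

```text
grip 0.025789987609462533 [ 0.5204 -0.1249  0.0285] 0.014549665380246565
0.026118282015262756 [-0.5092  0.472  -2.0943]
seat tcp z 0.11954966538024656
0.11804966538024655 [0.4983 0.284  0.1195] [-4.2443 -3.346  14.0529]
end -0.0015000000000000013 [0.4983 0.284  0.1195] [-4.2443 -3.346  14.0529] 42.6167
```

Contact came exactly at the seated height. Releasing, backing off and checking the lid by wrist camera, including the height from two views.

Run:
```python
from h import *
open_jaws();dwell(.2);e=read_state();print(e["finger_force"],e["contact_force"])
r=np.array([.4983,.284]);move_straight([*r,.22],v=.15)
V=[]
for i,p in enumerate(((.39,.24,.32),(.43,.33,.32))):
    goto(p,down(0));dwell(.2);k=calibration("wrist");im=read_camera("wrist");cv2.imwrite(f"pics/s{i}.png",im[:,:,::-1]);V.append((k,lidmask(k,im,[*r,.115])))
print([int(m.sum()) for _,m in V])
for z in (.110,.115,.120): print(z,fitcirc(V,.068,r,z),[fitcirc([v],.068,r,z) for v in V])
print(read_state()["time"])
K=V[0][0]
for a in (-.5,.3,2.6,-2.9): j=solve_ik([.462,.13,.12],down(a));print(a,None if j is None else j.round(2))
```

```text
0.0 [-0.2141  0.0866  0.1072]
[19570, 17442]
0.11 (array([0.4997, 0.2834]), np.float64(0.00036082798705393477)) [(array([0.4998, 0.2838]), np.float64(0.00021693528930653538)), (array([0.4994, 0.2831]), np.float64(0.00027637958971123513))]
0.115 (array([0.4993, 0.2837]), np.float64(0.0007598287933443041)) [(array([0.4992, 0.2833]), np.float64(0.0007617358289987903)), (array([0.4994, 0.284 ]), np.float64(0.000725072425914942))]
0.12 (array([0.4987, 0.284 ]), np.float64(0.0016785398473742736)) [(array([0.4983, 0.2828]), np.float64(0.0016943279120860606)), (array([0.4991, 0.2853]), np.float64(0.0015758422234446053))]
46.6583
-0.5 [ 0.27  0.28  2.04 -0.    0.83  2.34]
0.3 [ 0.27  0.28  2.04 -0.    0.83  1.54]
2.6 [ 0.27  0.28  2.04 -0.    0.83 -0.76]
-2.9 [ 0.27  0.28  2.04 -0.    0.83 -1.54]
```

The lid is seated, with its seen centre (bias removed) within about 1 mm of the rim and a circle fit residual of 0.3 mm. Now the selector: axis about (0.462,0.1295), from the tick, dot and warmer geometry. The bar azimuth is 0.57 at off.

Run:
```python
from h import *
c=[.4622,.1295];a0=.573
goto([*c,.20],down(a0));move_straight([*c,.1],v=.15);move_straight([*c,.054],v=.08);s=read_state();print(s["eef_pos"],s["contact_force"],s["time"])
grab();s=read_state();print(s["gripper_width"],s["contact_force"],s["ft_torque"])
for f in (.25,.5,.75,1): goto([*c,.054],down(a0-.8*f))
dwell(.2);s=read_state();print(s["contact_force"],s["ft_torque"],s["time"])
open_jaws();dwell(.1);print(read_state()["contact_force"]);move_straight([*c,.2],v=.15)
goto([.36,.15,.32],down(0));dwell(.2);k=calibration("wrist");im=read_camera("wrist");cv2.imwrite("pics/z.png",im[:,:,::-1])
g=cv2.cvtColor(im,cv2.COLOR_RGB2GRAY)
for t in np.arange(0,1.7,.1):
    az=2.914+.8-t;v=[g[tuple(proj(k,[c[0]+.001+r*np.cos(az),c[1]-.0005+r*np.sin(az),.077]).round().astype(int)[::-1])] for r in np.arange(.012,.027,.002)]
    print(round(t,1),np.mean(v).round())
r=[.4983,.284];print(fitcirc([(k,lidmask(k,im,[*r,.115]))],.068,r,.112),read_state()["time"])
```

```text
[0.4624 0.1295 0.0542] [0.3413 0.1779 0.9438] 49.1333
0.012522267508511433 [  4.4584 -15.9272   6.2784] [-2.3806 -0.6082 -0.0391]
[  6.235  -23.4614   4.9518] [-3.8592 -1.2119  0.0349] 51.2167
[-0.3054  0.2293  0.0487]
0.0 53.0
0.1 53.0
0.2 50.0
0.3 51.0
0.4 54.0
0.5 101.0
0.6 144.0
0.7 84.0
0.8 49.0
0.9 40.0
1.0 24.0
1.1 26.0
1.2 31.0
1.3 44.0
1.4 47.0
1.5 52.0
1.6 53.0
(array([0.4996, 0.2834]), np.float64(0.00042108860532176034)) 54.075
```

The side load while gripping says the true axis sits at y≈0.126, as the tick-based estimate did. I'll recheck the pointer with that axis in the saved picture.

Run:
```python
from h import *
k=calibration("wrist");im=read_camera("wrist");g=cv2.cvtColor(im,cv2.COLOR_RGB2GRAY)
u=proj(k,[.4626,.126,.077]);m=np.zeros_like(g);cv2.circle(m,tuple(int(x) for x in u),28,255,-1)
pts=np.argwhere((g>140)&(m>0))[:,::-1].astype(np.float32);print(len(pts),pts.mean(0),u)
vx,vy,x,y=cv2.fitLine(pts,cv2.DIST_L2,0,.01,.01).ravel()
a=onz(k,(x-5*vx,y-5*vy),.079);b=onz(k,(x+5*vx,y+5*vy),.079);d=b-a
az=np.arctan2(d[1],d[0]);print("centre",(a+b)/2,"selector",[(2.914+.8-az-i*np.pi)%(2*np.pi) for i in(0,1)])
print("tick px",proj(k,[.41,.138,.035]),read_state()["contact_force"])
```

```text
49 [340.2857 118.3673] [343.628  103.9519]
centre [0.4491 0.1292 0.079 ] selector [np.float64(3.9503169623787753), np.float64(0.8087243087889822)]
tick px [330.0394 155.3969] [-0.023   0.3281 -0.0672]
```

The pointer line measures 0.81 rad, so the selector is at low. The lid is still seated and the arm is clear of everything.

```bash
python3 -c "
from station import *
print(close_job())"
```

```text
the job is handed in; nothing more can be done
None
```

The job is handed in at about 54 s of the 72 s allowed; the judge gave no verdict, but my last measurements put the lid seated level on the pot, released, within about 1 mm of the rim's centre, and the selector at 0.81 rad (low), after the lid had first been laid flat on the larger mat and let go.

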